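# Fold the wider document stand flat past its ratchet

### The job

Two tilting document stands stand propped up on the bench. Fold the wider one flat: its prop is caught in a ratchet, so take the board by the small black grip in the middle of its top edge, lift it on through the remaining notches and past the last one until the prop lets go, then lower the board under control (do not let it drop) until it lies flat on its base, and let go. Leave the narrower stand propped as it is.

Things in the scene. Friction and masses are not known exactly. Their poses are not given: they have to be found in the camera images.
- wide_stand: Fixed base of the wider stand: aluminium plate 255 x 240 x 8 mm under a white board 245 mm deep, 216 mm wide, 8 mm thick, with a blank sheet on it. Origin: middle of the plate's underside, on the bench; x runs from the hinge towards the board's top edge (away from the robot at yaw 0, turned up to 0.25 rad), y along the hinge, z up. Hinge line: parallel to y at x = -120 mm, z = 42 mm.
- wide_board (a joint): Tilt of the wider board, rad: 0 flat, grows as the top edge rises, stop at 1.25. The prop starts caught in one of four notches (0.66, 0.75, 0.83, 0.90): do not press down there. Above 1.0 (1.1 is sure) it drops behind its rack and the board can go down all the way; once below 0.2 it is armed again. Board 0.35 to 0.46 kg, under 4 N at the grip; let go when freed, it falls at about 2 rad/s.
- wide_grip (a point): Middle of the wider board's grip: black round bar, 20 mm diameter, 30 mm long, parallel to the hinge, on a 12 mm wide stem 35 mm beyond the middle of the top edge, in the board's plane, 280 mm from the hinge line. Take it from above by its two flat ends, fingers closing along the hinge; it may turn between them. It moves on an arc, at most 0.31 m high, and lies 42 mm high when flat.
- narrow_grip (a point): Middle of the same kind of grip on the narrower stand (base 140 mm, board 116 mm wide, otherwise alike), which stays propped as it is.

How it is judged:
By the outcome, as a careful person would: the job done as asked, in the order asked, and still so for the second after the job is handed in, with the robot touching nothing.
It also fails if it takes over 42 s, if anything falls off the work surface, if the arm or the gripper's body presses on something with over 40 N, if the wrist force passes 120 N, or if a joint passes its speed limit or range.

### The arm

A 7-joint arm with a two-finger parallel gripper is mounted at the origin on a cart in front of the work surface, level with it; the furniture and walls round the work are solid. World frame = base frame: x ahead of the robot, y to its left, z up, the work surface at z = 0. Lengths are in m, angles in rad, forces in N, time in s.
With the tool pointing down it reaches from about 0.4 to 0.875 m from the base axis. Payload 6.5 kg.
Tool frame: the origin (TCP) lies at the very end of the fingers, on their centre line; the grasp point (between the pads) lies 19 mm behind it (arm.grip_point_offset is the distance from the TCP to the grasp point, in m); z points along the fingers, y is the direction in which the jaws open and shut (so a half turn about z gives the same grasp; the last joint's range is limited). The gripper opens to 85 mm and grips with 20 to 120 N. Pads are 22 mm wide; open, the fingers measure 114 mm over their backs; the gripper's body (76 mm by 85 mm) begins 54 mm behind the grasp point. The pads swing forward as they close: fully open they stand 13 mm farther back than shut.
Start: joints at [1.137, 0.536, -0.004, 1.538, 0.003, 1.067, -0.071], TCP at [0.234, -0.607, 0.231] pointing down, gripper open.
Joint ranges: [-2.7, 2.7], [-0.37, 2.16], [-1.27, 1.26], [0.24, 2.4], [-1.31, 4.45], [0.19, 1.91], [-2.76, 2.76]. Speed limits (rad/s): [2.39, 2.39, 3.14, 3.14, 3.14, 3.14, 3.14].

### API

Orientations are given as a unit quaternion [x, y, z, w].
In Python, from workcell import sensors, camera, arm gives the robot as it stands.
- The arm moves only by the tool drive_tool, never from a script. Its argument "rows" is text: rows parted by semicolons, each of 6 numbers parted by spaces: the shift along the tool's x, y, z in cm, then the turn, a rotation vector about the tool's x, y, z in degrees. In form: tx ty tz rx ry rz; .... A call has 1 to 5 rows; each row shifts and turns the commanded pose from where the row before left it, along the tool's axes as they then stand; what a row does not reach is not made up. A row lasts 1/10 s, in which the tool goes at most 50 mm and 8.59 degrees, less where a joint would pass 70% of its speed; a pose out of reach is approached as far as the arm can. A call with a gripper value outside its range is refused whole. "hand" is the opening in per cent of the stroke, from 0 (shut) to 100 (fully open), set as the call begins (left out, the last holds). The fingers move at their own pace and stop on an object; "newtons" is the grip in N (left out, the last holds). Time passes only in rows, so rows that do not move let the fingers close. It gives the time, the measured TCP pose, the force and the opening at its end, in the units of the state.
- sensors.get_state(): the state, without advancing time (a new reading comes with each control period).
- camera(name): name is "scene" or "top" or "wrist"; returns a dict with "color" (400x640x3 uint8, red, green, blue), "K" (3x3 intrinsics, pixels), "view" (4x4, takes a point from world to camera coordinates). Camera axes: x right, y down, z forward; pixel columns grow to the right and rows downward; lengths in m; the calibration is good to about 2 mm. The wrist camera is an equidistant fisheye: a pixel r from the principal point sees the ray r / f radians off the axis. A picture is of the moment at which its call begins. There is no depth.
- arm.sign_off(): hands the job in, once; it reports no verdict.
The state is a dict: "time_s": time; "joint_positions": joint angles; "joint_velocities": joint speeds; "joint_torque": joint torques, N m; "eef_pos": TCP position; "tool_rot": TCP orientation; "force": force on the tool from outside, world axes, zero at the start; "moment": the same for the moment, N m; "gripper_width": finger opening in m.
Only numpy, scipy, OpenCV 4.12 (cv2) and the standard library are available. Lean on these libraries where they do the work, as an engineer would, in place of code of your own. Each camera call takes 0.05 s, during which the arm holds its last target.

## Working session

There is one attempt and no reset: what is moved stays moved. The work goes in short steps, Python scripts to look and compute and a tool call to move; the robot and the scene stay as the last step left them, time stands still between calls to the robot, and variables do not carry over. Pictures are saved under pics/ and viewed, and the job is handed in when it is done.

Besides the shell and the picture viewer there is one more tool, called after "Request:" by a JSON object that holds its "method" and its "body". drive_tool: Moves the arm, as the interface text tells. Its arguments: {"type":"object","properties":{"rows":{"type":"string"},"hand":{"type":"number"},"newtons":{"type":"number"}},"required":["rows"]}

```bash
mkdir -p pics; ls; python3 - <<'E'
from workcell import sensors,camera,arm
import cv2,numpy as np
s=sensors.get_state();print(s)
np.set_printoptions(precision=4,suppress=True)
for n in ["scene","top","wrist"]:
    c=camera(n);cv2.imwrite(f"pics/{n}0.png",c["color"][:,:,::-1]);print(n,c["K"],c["view"])
    np.savez(f"{n}0.npz",**c)
E
```

```text
pics
{'time_s': 0.0, 'joint_positions': array([ 1.1367848 ,  0.53715209, -0.00440695,  1.53883688,  0.00261995,
        1.06735242, -0.07118698]), 'joint_velocities': array([ 1.03351642e-03, -1.97145676e-03, -1.59605896e-03, -1.51175108e-03,
       -2.88514869e-05, -1.14579476e-03,  9.75913926e-04]), 'joint_torque': array([ 3.52228690e-04, -5.83408248e+01,  1.04891740e+00, -2.59108043e+01,
        1.24068241e-02,  9.36654804e-03, -1.63871289e-05]), 'eef_pos': array([ 0.23345655, -0.60595524,  0.23043668]), 'tool_rot': array([ 9.83130416e-01,  1.82903866e-01, -2.38179009e-04, -8.38566802e-04]), 'force': array([ 0.30257931,  0.50341363, -0.91239563]), 'moment': array([ 0.00493302, -0.02889542,  0.0091934 ]), 'gripper_width': 0.08554160254343028}
scene [[445.0879   0.     322.7686]
 [  0.     445.0879 200.3449]
 [  0.       0.       1.    ]] [[ 0.9965  0.08    0.0224 -0.5213]
 [ 0.0667 -0.6105 -0.7892  0.0079]
 [-0.0494  0.788  -0.6137  1.2834]
 [ 0.      0.      0.      1.    ]]
top [[491.5085   0.     318.4005]
 [  0.     491.5085 199.8636]
 [  0.       0.       1.    ]] [[ 0.0169 -0.9998  0.0125 -0.0252]
 [-0.981  -0.019  -0.193   0.499 ]
 [ 0.1932 -0.009  -0.9811  1.2504]
 [ 0.      0.      0.      1.    ]]
wrist [[309.7069   0.     318.1063]
 [  0.     309.7069 199.6232]
 [  0.       0.       1.    ]] [[ 0.3589 -0.9334 -0.0015 -0.649 ]
 [-0.8962 -0.345   0.2787 -0.0354]
 [-0.2607 -0.0987 -0.9604  0.3784]
 [ 0.      0.      0.      1.    ]]
```

View pics/scene0.png

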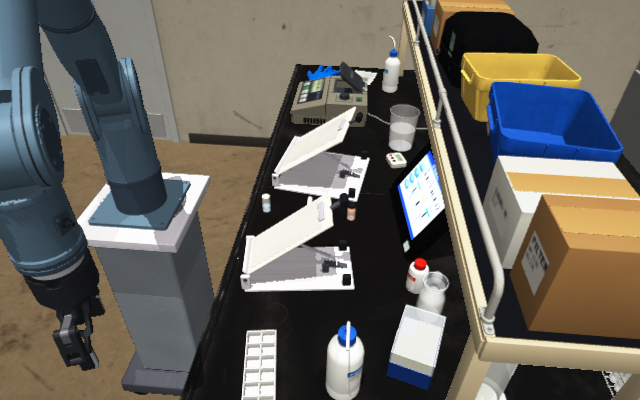

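View pics/top0.png

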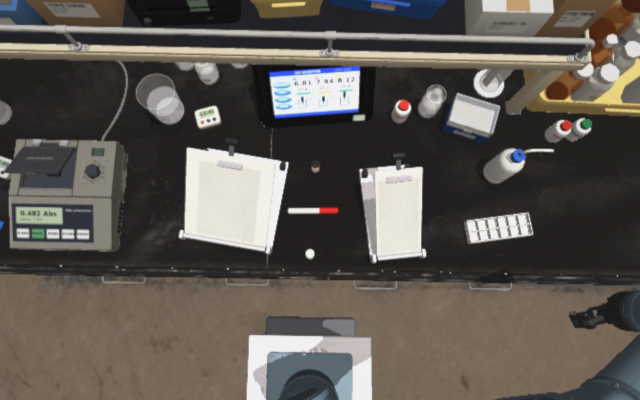

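View pics/wrist0.png

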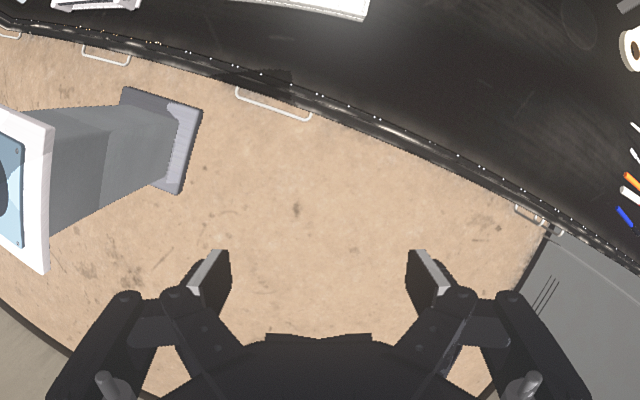

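The top view shows the wide stand at about (180–288, 145–252) and its grip near (231, 145). The narrow stand is at (360–425, 155–260) with its grip near (399, 158). I'll zoom in on these next.

```bash
python3 - <<'E'
import cv2
a=cv2.imread("pics/top0.png")[130:262,170:300];cv2.imwrite("pics/topz.png",cv2.resize(a,None,fx=4.5,fy=4.5,interpolation=cv2.INTER_CUBIC))
a=cv2.imread("pics/scene0.png")[95:215,260:380];cv2.imwrite("pics/scenez.png",cv2.resize(a,None,fx=5,fy=5,interpolation=cv2.INTER_CUBIC))
E
```

```text
(no output)
```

View pics/topz.png

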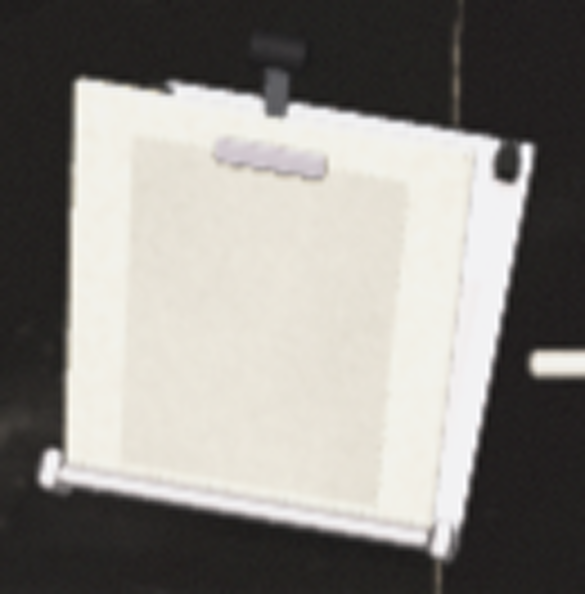

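View pics/scenez.png

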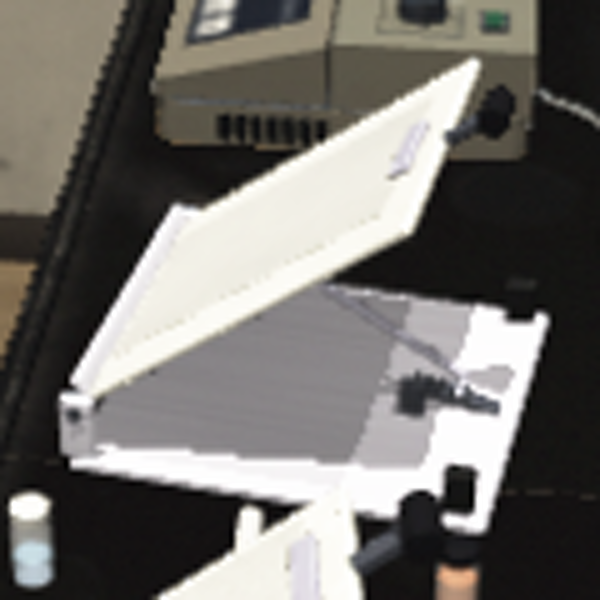

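```bash
cat > h.py <<'E'
import numpy as np
def ray(c,u,v):
    K=c["K"];V=c["view"];R=V[:3,:3];t=V[:3,3]
    d=R.T@np.linalg.solve(K,[u,v,1.]);return -R.T@t,d/np.linalg.norm(d)
def onz(c,u,v,z):
    o,d=ray(c,u,v);return o+d*(z-o[2])/d[2]
def tri(rs):
    A=sum(np.eye(3)-np.outer(d,d) for o,d in rs);b=sum((np.eye(3)-np.outer(d,d))@o for o,d in rs)
    p=np.linalg.solve(A,b);return p,[np.linalg.norm((np.eye(3)-np.outer(d,d))@(p-o)) for o,d in rs]
E
python3 - <<'E'
from h import *
np.set_printoptions(precision=4,suppress=True)
t=dict(np.load("top0.npz"));s=dict(np.load("scene0.npz"))
g,e=tri([ray(t,231.8,141.1),ray(s,358.6,116.6)]);print("grip",g,e)
L=onz(t,181.6,234.4,.045);R=onz(t,268.2,249.8,.045);m=(L+R)/2;d=L-R;w=np.linalg.norm(d);d/=w
yaw=np.arctan2(-d[0],d[1]);print("hinge",L,R,m,w,yaw)
a=onz(t,268.9,254.4,.008);b=onz(t,288.9,162.9,.008);print("plate",a,b,np.linalg.norm(b-a),np.arctan2(*(b-a)[1::-1]))
ex=np.array([np.cos(yaw),np.sin(yaw)]);r=g[:2]-m[:2];print("rel",r@ex,r@[-ex[1],ex[0]],np.hypot(r@ex,g[2]-.042),np.arctan2(g[2]-.042,r@ex))
# narrow grip
print("narrow",tri([ray(t,399,154.5),ray(s,260+418/5,95+520/5)]))
E
```

```text
grip [0.6044 0.1912 0.216 ] [np.float64(0.0012680808126073113), np.float64(0.0012680808126074147)]
hinge [0.4015 0.3387 0.045 ] [0.3655 0.1118 0.045 ] [0.3835 0.2252 0.045 ] 0.22966247324791147 -0.1574309343126906
plate [0.3567 0.1129 0.008 ] [0.6101 0.0668 0.008 ] 0.2575092790661013 -0.17996453504736995
rel 0.22345560606789586 0.0009542411476080107 0.28318882225346215 0.6615038526239795
narrow (array([ 0.5787, -0.2012,  0.2181]), [np.float64(0.0008268078175321374), np.float64(0.0008268078175322759)])
```

```bash
cat > plan.py <<'E'
import numpy as np,sys
from scipy.spatial.transform import Rotation as Ro
from workcell import sensors
def plan(wps,n=5,p0=None,R0=None,dec=2):
    """wps: list of (pos, yaw_deg of tool x); tool down. prints rows"""
    s=sensors.get_state();p=np.array(s["eef_pos"]) if p0 is None else p0
    R=Ro.from_quat(s["tool_rot"]) if R0 is None else R0
    rows=[]
    for q,yaw in wps:
        Rt=Ro.from_euler('z',yaw,degrees=True)*Ro.from_quat([1,0,0,0])
        t=np.round(R.inv().apply(np.array(q)-p)*100,dec); r=np.round((R.inv()*Rt).as_rotvec(degrees=True),1)
        p=p+R.apply(t/100);R=R*Ro.from_rotvec(r,degrees=True)
        rows.append(" ".join(f"{v:g}" for v in [*t,*r]))
    for i in range(0,len(rows),n):print("; ".join(rows[i:i+n]))
def interp(p0,y0,p1,y1,k):
    p0,p1=map(np.array,(p0,p1));return [(p0+(p1-p0)*i/k,y0+(y1-y0)*i/k) for i in range(1,k+1)]
E
python3 - <<'E'
from h import *
from plan import *
s=dict(np.load("scene0.npz"));t=dict(np.load("top0.npz"));w=dict(np.load("wrist0.npz"))
V=w["view"];c=-V[:3,:3].T@V[:3,3];st=sensors.get_state();R=Ro.from_quat(st["tool_rot"])
print("cam in tool",R.inv().apply(c-st["eef_pos"]))
print("screen",onz(t,258,122,0),onz(t,372,122,0),onz(t,265,66,.2))
print("rail",onz(t,330,48,.4))
p=st["eef_pos"];a=p+[0.03,.06,.2]
W=interp(p,21.1,a,21.1,6)+interp(a,21.1,[.604,.191,.36],170.3,24)
plan(W)
E
```

```text
cam in tool [ 7.10327096e-02 -6.75511886e-05 -1.41700973e-01]
screen [0.73008449 0.15793987 0.        ] [ 0.73701965 -0.16487681  0.        ] [0.80236481 0.12209273 0.2       ]
rail [ 0.74631884 -0.03129342  0.4       ]
0.83 -0.76 -3.33 -0.1 0 -0; 0.82 -0.75 -3.34 0 0 -0; 0.83 -0.75 -3.33 0 0 -0; 0.82 -0.75 -3.33 0 0 -0; 0.83 -0.76 -3.34 0 0 -0
0.82 -0.75 -3.33 0 0 -0; 2.43 -2.35 0.29 0 0 -6.2; 2.67 -2.08 0.29 0 0 -6.3; 2.88 -1.78 0.3 0 0 -6.2; 3.06 -1.45 0.29 0 0 -6.2
3.19 -1.11 0.29 0 0 -6.2; 3.3 -0.77 0.3 0 0 -6.2; 3.36 -0.4 0.29 0 0 -6.2; 3.38 -0.04 0.29 0 0 -6.3; 3.37 0.34 0.3 0 0 -6.2
3.31 0.69 0.29 0 0 -6.2; 3.21 1.05 0.29 0 0 -6.2; 3.09 1.39 0.3 0 0 -6.2; 2.91 1.72 0.29 -0 0 -6.2; 2.72 2.02 0.29 -0 0 -6.3
2.47 2.3 0.29 -0 0 -6.2; 2.21 2.56 0.3 -0 0 -6.2; 1.92 2.79 0.29 -0 0 -6.2; 1.62 2.97 0.29 -0 0 -6.2; 1.28 3.13 0.3 -0 0 -6.2
0.93 3.26 0.29 -0 0 -6.3; 0.57 3.33 0.29 -0 0 -6.2; 0.21 3.38 0.3 -0 0 -6.2; -0.16 3.38 0.29 -0 0 -6.2; -0.52 3.34 0.29 -0 0 -6.2
```

Request:
{"method": "drive_tool", "body": {"rows": "0.83 -0.76 -3.33 0 0 0; 0.82 -0.75 -3.34 0 0 0; 0.83 -0.75 -3.33 0 0 0; 0.82 -0.75 -3.33 0 0 0; 0.83 -0.76 -3.34 0 0 0", "hand": 100}}

```text
time_s: 0.65
eef_pos: [0.2587, -0.5558, 0.3991]
tool_rot: [0.983, 0.183, -0.0, -0.0]
force: [-0.1, -0.4, -0.6]
gripper_width: 0.0851
```

Request:
{"method": "drive_tool", "body": {"rows": "0.82 -0.75 -3.33 0 0 0; 2.43 -2.35 0.29 0 0 -6.2; 2.67 -2.08 0.29 0 0 -6.3; 2.88 -1.78 0.3 0 0 -6.2; 3.06 -1.45 0.29 0 0 -6.2"}}

```text
time_s: 1.15
eef_pos: [0.3207, -0.4222, 0.4192]
tool_rot: [0.92, 0.393, -0.0, -0.0]
force: [0.4, -0.6, -0.4]
gripper_width: 0.0851
```

Request:
{"method": "drive_tool", "body": {"rows": "3.19 -1.11 0.29 0 0 -6.2; 3.3 -0.77 0.3 0 0 -6.2; 3.36 -0.4 0.29 0 0 -6.2; 3.38 -0.04 0.29 0 0 -6.3; 3.37 0.34 0.3 0 0 -6.2"}}

```text
time_s: 1.65
eef_pos: [0.3916, -0.2687, 0.4046]
tool_rot: [0.781, 0.625, -0.0, -0.0]
force: [1.4, 0.1, 0.2]
gripper_width: 0.0856
```

Request:
{"method": "drive_tool", "body": {"rows": "3.31 0.69 0.29 0 0 -6.2; 3.21 1.05 0.29 0 0 -6.2; 3.09 1.39 0.3 0 0 -6.2; 2.91 1.72 0.29 0 0 -6.2; 2.72 2.02 0.29 0 0 -6.3"}}

```text
time_s: 2.15
eef_pos: [0.4625, -0.1153, 0.3901]
tool_rot: [0.585, 0.811, -0.0, -0.0]
force: [0.4, -0.8, -0.5]
gripper_width: 0.0851
```

Request:
{"method": "drive_tool", "body": {"rows": "2.47 2.3 0.29 0 0 -6.2; 2.21 2.56 0.3 0 0 -6.2; 1.92 2.79 0.29 0 0 -6.2; 1.62 2.97 0.29 0 0 -6.2; 1.28 3.13 0.3 0 0 -6.2"}}

```text
time_s: 2.65
eef_pos: [0.5334, 0.0381, 0.3753]
tool_rot: [0.347, 0.938, -0.0, -0.0]
force: [0.0, -0.1, -0.1]
gripper_width: 0.0852
```

Request:
{"method": "drive_tool", "body": {"rows": "0.93 3.26 0.29 0 0 -6.3; 0.57 3.33 0.29 0 0 -6.2; 0.21 3.38 0.3 0 0 -6.2; -0.16 3.38 0.29 0 0 -6.2; -0.52 3.34 0.29 0 0 -6.2"}}

```text
time_s: 3.15
eef_pos: [0.6046, 0.1915, 0.3604]
tool_rot: [0.083, 0.997, -0.0, -0.0]
force: [0.1, -0.4, 0.5]
gripper_width: 0.0856
```

Request:
{"method": "drive_tool", "body": {"rows": "0 0 0 0 0 0; 0 0 0 0 0 0"}}

```text
time_s: 3.35
eef_pos: [0.6039, 0.191, 0.3602]
tool_rot: [0.085, 0.996, -0.0, -0.001]
force: [0.5, -1.0, -0.2]
gripper_width: 0.085
```

```bash
python3 - <<'E'
from workcell import sensors,camera
import cv2,numpy as np
c=camera("wrist");cv2.imwrite("pics/w1.png",c["color"][:,:,::-1]);np.savez("w1.npz",**c)
s=sensors.get_state();print(s["eef_pos"],s["joint_positions"])
E
```

```text
[0.60409116 0.18981705 0.36054023] [ 0.13036329  0.51569952 -0.77263043  1.38790202  0.35839679  1.38181047
  0.75615058]
```

View pics/w1.png

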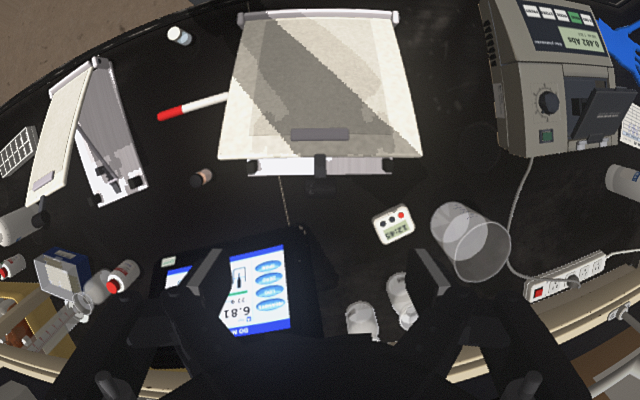

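The wrist view shows the grip at about (321, 187), and the board's top edge is nearly level from (218, 157) to (423, 157). I'll check the grip point with a fisheye ray.

```bash
python3 - <<'E'
from h import *
import cv2
a=cv2.imread("pics/w1.png")[140:210,270:380];cv2.imwrite("pics/w1z.png",cv2.resize(cv2.convertScaleAbs(a,alpha=2.5),None,fx=7,fy=7,interpolation=cv2.INTER_CUBIC))
w=dict(np.load("w1.npz"))
def fray(u,v):
    K=w["K"];V=w["view"];x=np.array([(u-K[0,2]),(v-K[1,2])])/K[0,0];r=np.hypot(*x)
    d=np.array([*(np.sin(r)*x/max(r,1e-9)),np.cos(r)]);R=V[:3,:3];return -R.T@V[:3,3],R.T@d
for uv in [(321,187),(306,187),(337,187)]:
    o,d=fray(*uv);print(o+d*(.2145-o[2])/d[2])
p=[]
for uv in [(218,157),(423,157)]:
    o,d=fray(*uv);p.append(o+d*(.042+.245*np.sin(.66)-o[2])/d[2])
print(p,np.linalg.norm(p[0]-p[1]),np.arctan2(-(p[1]-p[0])[0],(p[1]-p[0])[1]))
E
```

```text
[0.60453901 0.19373169 0.2145    ]
[0.60210448 0.17959087 0.2145    ]
[0.60711732 0.20883421 0.2145    ]
[array([0.55949304, 0.09265604, 0.19221363]), array([0.59561076, 0.30390183, 0.19221363])] 0.21431116543228187 -0.16933748268456467
```

View pics/w1z.png

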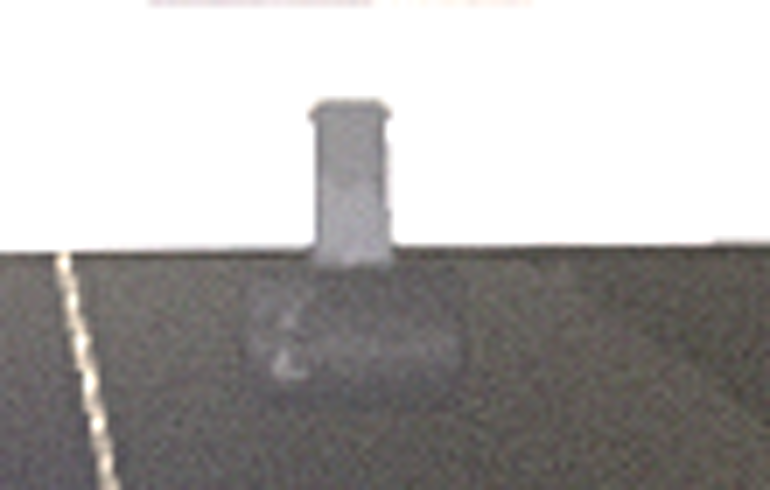

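```bash
python3 - <<'E'
from plan import *
p=sensors.get_state()["eef_pos"];q=[.6045,.192,.194]
plan(interp(p,170.3,q,170.3,8)+[(q,170.3)]*2)
E
```

```text
-0 0.03 2.08 -0.1 -0 -0.1; -0 0.03 2.08 0 -0 0; -0.01 0.02 2.09 0 -0 0; 0 0.03 2.08 0 -0 0; 0 0.02 2.08 0 -0 0
-0 0.03 2.08 0 -0 0; -0 0.03 2.08 0 -0 0; -0 0.02 2.08 0 -0 0; -0 0 0 0 -0 0; -0 0 0 0 -0 0
```

Request:
{"method": "drive_tool", "body": {"rows": "0 0.03 2.1 0 0 0; 0 0.03 2.1 0 0 0; 0 0.03 2.1 0 0 0; 0 0.03 2.1 0 0 0; 0 0 2.1 0 0 0"}}

```text
time_s: 3.9
eef_pos: [0.6046, 0.1896, 0.2556]
tool_rot: [0.086, 0.996, -0.001, 0.0]
force: [-0.4, -0.5, 0.8]
gripper_width: 0.0854
```

Request:
{"method": "drive_tool", "body": {"rows": "0 0 2.1 0 0 0; 0 0 2.1 0 0 0; 0 0 1.9 0 0 0; 0 0 0 0 0 0; 0 0 0 0 0 0"}}

```text
time_s: 4.4
eef_pos: [0.6047, 0.1906, 0.1956]
tool_rot: [0.086, 0.996, -0.0, 0.0]
force: [-0.1, -0.0, -0.1]
gripper_width: 0.0852
```

```bash
python3 - <<'E'
from workcell import sensors,camera
import cv2,numpy as np
c=camera("wrist");cv2.imwrite("pics/w2.png",c["color"][:,:,::-1])
c=camera("scene");cv2.imwrite("pics/s2.png",cv2.resize(c["color"][60:220,230:430,::-1],None,fx=3.5,fy=3.5))
s=sensors.get_state();print(s["eef_pos"],s["force"])
E
```

```text
[0.60523453 0.19147392 0.19652421] [ 0.14753758 -0.02969996 -0.2067271 ]
```

View pics/w2.png

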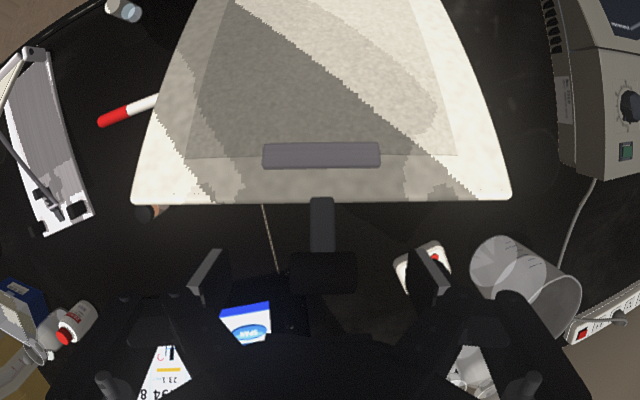

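View pics/s2.png

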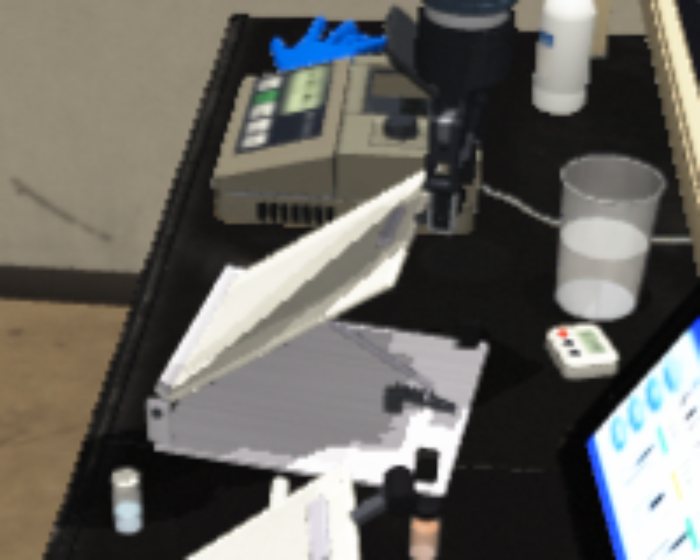

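The grip at (323, 272) lies centred between the open fingers. Closing.

Request:
{"method": "drive_tool", "body": {"rows": "0 0.04 0 0 0 0; 0 0 0 0 0 0; 0 0 0 0 0 0; 0 0 0 0 0 0; 0 0 0 0 0 0", "hand": 0, "newtons": 45}}

```text
time_s: 5.0
eef_pos: [0.6047, 0.1927, 0.1953]
tool_rot: [0.085, 0.996, 0.0, 0.0]
force: [1.0, 0.8, 1.5]
gripper_width: 0.0293
```

Request:
{"method": "drive_tool", "body": {"rows": "0 0 0 0 0 0; 0 0 0 0 0 0; 0 0 0 0 0 0"}}

```text
time_s: 5.3
eef_pos: [0.6048, 0.1926, 0.1953]
tool_rot: [0.085, 0.996, 0.0, 0.0]
force: [2.0, 2.1, 2.3]
gripper_width: 0.0294
```

```bash
python3 - <<'E'
from workcell import sensors,camera
import cv2,numpy as np
c=camera("wrist");cv2.imwrite("pics/w3.png",c["color"][:,:,::-1])
s=sensors.get_state();print(s["eef_pos"],s["force"],s["gripper_width"])
from plan import *
yaw=-.17;ex=np.array([np.cos(yaw),np.sin(yaw),0]);p=s["eef_pos"]
def at(t): return p+.28*(np.cos(t)-np.cos(.66))*ex+np.array([0,0,.28*(np.sin(t)-np.sin(.66))])
plan([(at(t),170.3) for t in np.linspace(.66,1.13,16)[1:]])
E
```

```text
[0.60476749 0.19266867 0.19529235] [1.54151275 2.78299081 1.773549  ] 0.029105186425403176
0.55 0 -0.68 0.1 0 -0; 0.57 0 -0.67 -0 0 -0; 0.59 0 -0.65 -0 0 -0; 0.61 0 -0.63 -0 0 -0; 0.63 0 -0.61 -0 0 -0
0.65 0 -0.59 -0 0 -0; 0.66 0 -0.57 -0 0 -0; 0.69 0 -0.55 -0 0 -0; 0.7 0 -0.53 -0 0 -0; 0.71 0 -0.51 -0 0 -0
0.74 0 -0.48 -0 0 -0; 0.74 0 -0.46 -0 0 -0; 0.77 0 -0.43 -0 0 -0; 0.77 0 -0.42 -0 0 -0; 0.79 0 -0.38 -0 0 -0
```

View pics/w3.png

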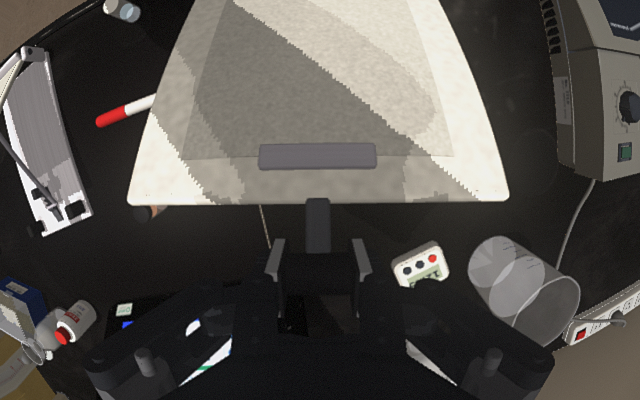

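The fingers hold the grip by its ends, opening 29 mm. The next move lifts it along the arc.

Request:
{"method": "drive_tool", "body": {"rows": "0.55 0 -0.68 0 0 0; 0.57 0 -0.67 0 0 0; 0.59 0 -0.65 0 0 0; 0.61 0 -0.63 0 0 0; 0.63 0 -0.61 0 0 0"}}

```text
time_s: 5.85
eef_pos: [0.5748, 0.1974, 0.2278]
tool_rot: [0.085, 0.996, 0.0, 0.0]
force: [1.9, 4.2, -3.2]
gripper_width: 0.0293
```

Request:
{"method": "drive_tool", "body": {"rows": "0.65 0 -0.59 0 0 0; 0.66 0 -0.57 0 0 0; 0.69 0 -0.55 0 0 0; 0.7 0 -0.53 0 0 0; 0.71 0 -0.51 0 0 0"}}

```text
time_s: 6.35
eef_pos: [0.5408, 0.2028, 0.255]
tool_rot: [0.085, 0.996, -0.0, -0.0]
force: [1.2, 2.9, -5.1]
gripper_width: 0.0293
```

Request:
{"method": "drive_tool", "body": {"rows": "0.74 0 -0.48 0 0 0; 0.74 0 -0.46 0 0 0; 0.77 0 -0.43 0 0 0; 0.77 0 -0.42 0 0 0; 0.79 0 -0.38 0 0 0"}}

```text
time_s: 6.85
eef_pos: [0.5034, 0.2088, 0.2766]
tool_rot: [0.085, 0.996, -0.001, -0.0]
force: [0.8, 0.3, -5.4]
gripper_width: 0.0289
```

Request:
{"method": "drive_tool", "body": {"rows": "0 0 0 0 0 0; 0 0 0 0 0 0"}}

```text
time_s: 7.05
eef_pos: [0.5038, 0.2087, 0.2764]
tool_rot: [0.085, 0.996, -0.001, -0.0]
force: [-0.4, -0.7, -4.9]
gripper_width: 0.0291
```

```bash
python3 - <<'E'
from workcell import sensors,camera
import cv2,numpy as np
c=camera("scene");cv2.imwrite("pics/s4.png",cv2.resize(c["color"][60:220,230:430,::-1],None,fx=3.5,fy=3.5));np.savez("s4.npz",**c)
s=sensors.get_state();p=s["eef_pos"];print(p,s["force"],s["gripper_width"],s["joint_positions"])
m=np.array([.3865,.2293]);ex=np.array([np.cos(.17),-np.sin(.17)]);a=(p[:2]-m)@ex;h=p[2]+.019-.042
print(a,h,np.hypot(a,h),np.arctan2(h,a))
E
```

```text
[0.50399191 0.2086963  0.27626604] [-1.39438644 -0.65547442 -3.5738531 ] 0.02915702697729955 [ 0.14837478  0.4253437  -0.81292135  1.73210646  0.33768413  1.13186359
  0.63424112]
0.11928402361542649 0.2532660407166552 0.27995064863324765 1.1306305230725977
```

View pics/s4.png

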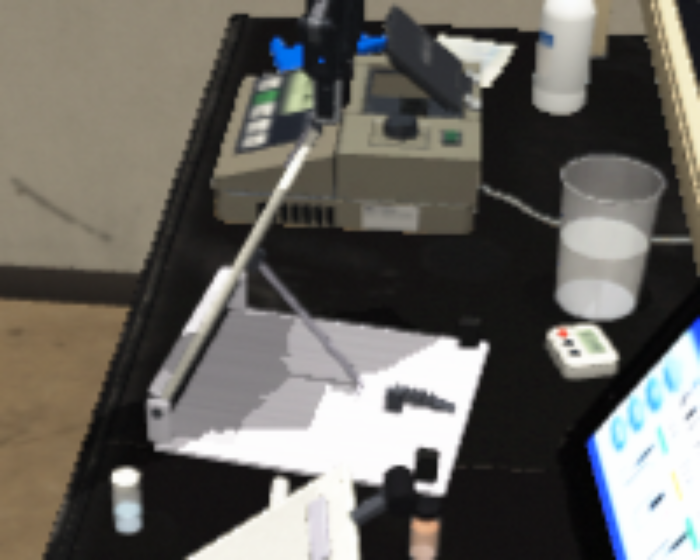

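The picture shows the board near 1.13 rad, with the prop foot at (355, 385) clear of the rack at (420, 400). The next moves lower it along the arc.

```bash
python3 - <<'E'
from plan import *
s=sensors.get_state();p=s["eef_pos"];R0=None
yaw=-.17;ex=np.array([np.cos(yaw),np.sin(yaw),0]);t0=1.131
def at(t): return p+.28*(np.cos(t)-np.cos(t0))*ex+np.array([0,0,.28*(np.sin(t)-np.sin(t0))])
T=np.r_[np.linspace(t0,.15,29)[1:],np.linspace(.15,0,8)[1:]]
plan([(at(t),170.3) for t in T]);print(at(0))
E
```

```text
-0.88 0 0.43 -0.1 -0 -0; -0.87 0 0.47 0 -0 -0; -0.84 0 0.49 0 -0 -0; -0.83 -0 0.52 0 -0 -0; -0.82 -0 0.55 0 -0 -0
-0.79 -0 0.58 0 -0 -0; -0.77 -0 0.61 0 -0 -0; -0.75 -0 0.63 0 -0 -0; -0.72 -0 0.66 0 -0 -0; -0.71 -0 0.68 0 -0 -0
-0.68 -0 0.71 0 -0 -0; -0.65 -0 0.73 0 -0 -0; -0.63 -0 0.76 0 -0 -0; -0.6 -0 0.77 0 -0 -0; -0.57 -0 0.8 0 -0 -0
-0.54 -0 0.82 0 -0 -0; -0.52 -0 0.83 0 -0 -0; -0.49 -0.01 0.85 0 -0 -0; -0.45 0 0.87 0 -0 -0; -0.43 0 0.88 0 -0 -0
-0.39 0 0.9 0 -0 -0; -0.36 0 0.91 0 -0 -0; -0.34 0 0.93 0 -0 -0; -0.29 0 0.93 0 -0 -0; -0.27 0 0.95 0 -0 -0
-0.23 0 0.95 0 -0 -0; -0.2 -0 0.96 0 -0 -0; -0.16 -0 0.97 0 -0 -0; -0.09 -0 0.59 0 -0 -0; -0.07 -0 0.6 0 -0 -0
-0.06 -0 0.6 0 -0 -0; -0.04 -0 0.59 0 -0 -0; -0.03 -0 0.6 0 -0 -0; -0.02 -0 0.6 0 -0 -0; -0.01 -0 0.6 0 -0 -0
[0.66246266 0.18149372 0.02291129]
```

Request:
{"method": "drive_tool", "body": {"rows": "-0.88 0 0.43 0 0 0; -0.87 0 0.47 0 0 0; -0.84 0 0.49 0 0 0; -0.83 0 0.52 0 0 0; -0.82 0 0.55 0 0 0"}}

```text
time_s: 7.6
eef_pos: [0.5468, 0.2019, 0.2513]
tool_rot: [0.085, 0.996, -0.0, -0.0]
force: [-2.2, -0.9, 0.1]
gripper_width: 0.0294
```

Request:
{"method": "drive_tool", "body": {"rows": "-0.79 0 0.58 0 0 0; -0.77 0 0.61 0 0 0; -0.75 0 0.63 0 0 0; -0.72 0 0.66 0 0 0; -0.71 0 0.68 0 0 0"}}

```text
time_s: 8.1
eef_pos: [0.5838, 0.196, 0.2201]
tool_rot: [0.085, 0.996, 0.0, 0.0]
force: [-0.7, -0.2, 1.3]
gripper_width: 0.0293
```

```bash
python3 - <<'E'
from workcell import sensors,camera
import cv2,numpy as np
c=camera("scene");cv2.imwrite("pics/s5.png",cv2.resize(c["color"][60:220,230:430,::-1],None,fx=3.5,fy=3.5))
s=sensors.get_state();print(s["eef_pos"],s["force"])
E
```

```text
[0.58480967 0.19586624 0.21914562] [ 2.4332394   0.08662542 -1.04867159]
```

View pics/s5.png

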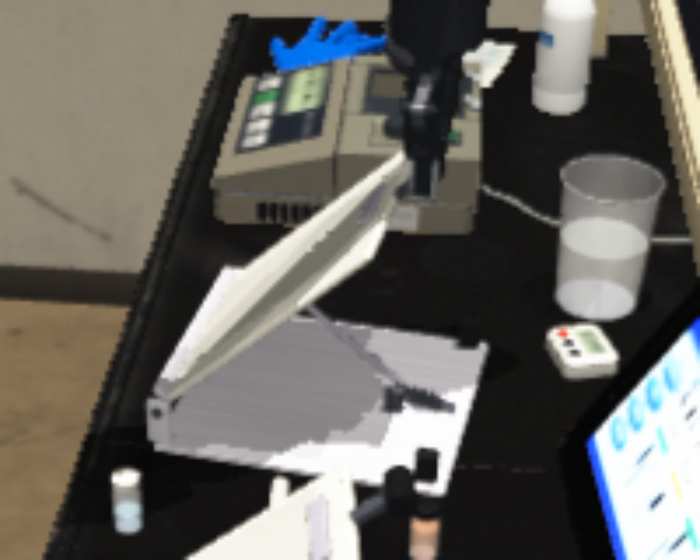

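The prop end is alongside the rack at about (420, 395), and the force is small. I'll take a short step and watch the force for a catch.

Request:
{"method": "drive_tool", "body": {"rows": "-0.34 0 0.36 0 0 0; -0.34 0 0.36 0 0 0; -0.33 0 0.37 0 0 0"}}

```text
time_s: 8.45
eef_pos: [0.5936, 0.1945, 0.2098]
tool_rot: [0.085, 0.996, 0.0, 0.001]
force: [1.9, 0.6, 1.9]
gripper_width: 0.0291
```

Request:
{"method": "drive_tool", "body": {"rows": "-0.32 0 0.37 0 0 0; -0.31 0 0.38 0 0 0; -0.3 0 0.38 0 0 0; -0.3 0 0.38 0 0 0; -0.3 0 0.39 0 0 0"}}

```text
time_s: 8.95
eef_pos: [0.6089, 0.192, 0.1907]
tool_rot: [0.085, 0.996, 0.001, 0.001]
force: [4.4, 2.2, 3.9]
gripper_width: 0.0294
```

```bash
python3 - <<'E'
from workcell import sensors,camera
import cv2,numpy as np
c=camera("scene");cv2.imwrite("pics/s6.png",cv2.resize(c["color"][90:190,260:400,::-1],None,fx=5.5,fy=5.5,interpolation=cv2.INTER_CUBIC))
c=camera("wrist");cv2.imwrite("pics/w6.png",c["color"][:,:,::-1])
for i in range(5): print(sensors.get_state()["force"])
s=sensors.get_state();print(s["eef_pos"],s["force"],s["moment"])
E
```

```text
[5.18028126 3.12556929 2.13887518]
[5.18028126 3.12556929 2.13887518]
[5.18028126 3.12556929 2.13887518]
[5.18028126 3.12556929 2.13887518]
[5.18028126 3.12556929 2.13887518]
[0.60916742 0.19195086 0.19036929] [5.18028126 3.12556929 2.13887518] [ 0.61610593 -0.51008709  0.21134871]
```

View pics/s6.png

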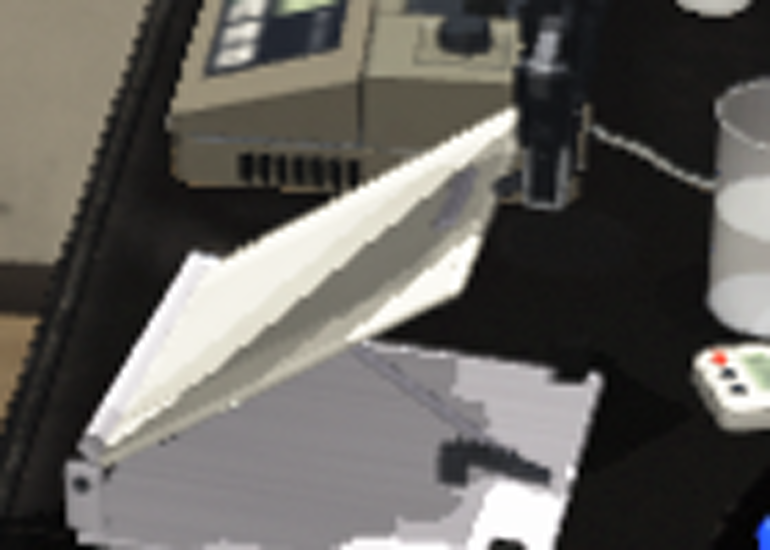

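View pics/w6.png

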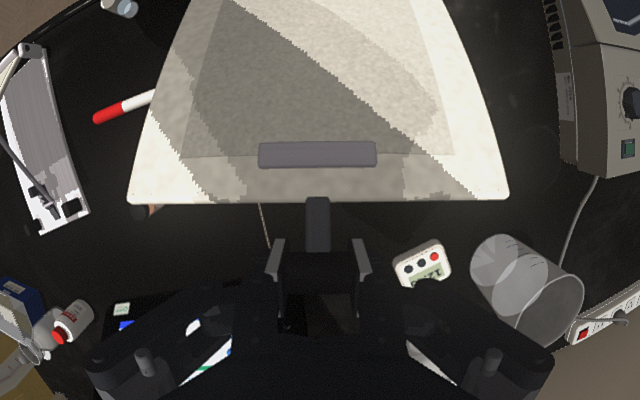

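Request:
{"method": "drive_tool", "body": {"rows": "-0.28 0 0.4 0 0 0; -0.27 0 0.4 0 0 0; 0 0 0 0 0 0"}}

```text
time_s: 9.35
eef_pos: [0.6148, 0.1911, 0.1823]
tool_rot: [0.085, 0.996, 0.001, 0.001]
force: [5.9, 2.9, 3.4]
gripper_width: 0.0295
```

The board is now 0.05 rad below the lowest notch with only small forces, so the prop is free. I'll keep lowering and ease outward slightly to relieve the radial force.

```bash
python3 - <<'E'
from plan import *
s=sensors.get_state();p=s["eef_pos"]+np.array([.001,0,0])
yaw=-.17;ex=np.array([np.cos(yaw),np.sin(yaw),0]);t0=.603
def at(t): return p+.28*(np.cos(t)-np.cos(t0))*ex+np.array([0,0,.28*(np.sin(t)-np.sin(t0))])
T=np.r_[np.linspace(t0,.15,16)[1:],np.linspace(.15,0,11)[1:]]
plan([(at(t),170.3) for t in T],R0=Ro.from_euler('z',170.3,degrees=True)*Ro.from_quat([1,0,0,0]));print(at(0))
E
```

```text
-0.57 0.02 0.7 0 0 0; -0.45 -0 0.72 0 0 0; -0.42 -0 0.73 0 0 0; -0.4 -0 0.74 0 0 0; -0.38 -0 0.76 0 0 0
-0.36 -0 0.77 0 0 0; -0.34 -0.01 0.77 0 0 0; -0.31 0 0.79 0 0 0; -0.28 0 0.79 0 0 0; -0.27 0 0.81 0 0 0
-0.24 0 0.81 0 0 0; -0.21 0 0.82 0 0 0; -0.19 0 0.82 0 0 0; -0.16 0 0.83 0 0 0; -0.14 0 0.83 0 0 0
-0.06 0 0.42 0 0 0; -0.06 0 0.42 0 0 0; -0.04 0 0.41 0 0 0; -0.04 0 0.42 0 0 0; -0.04 0 0.42 0 0 0
-0.03 0 0.42 0 0 0; -0.02 0 0.42 0 0 0; -0.01 0 0.42 0 0 0; -0.01 0 0.42 0 0 0; -0.01 0 0.42 0 0 0
[0.66442899 0.18271945 0.02354026]
```

Request:
{"method": "drive_tool", "body": {"rows": "-0.57 0 0.7 0 0 0; -0.45 0 0.72 0 0 0; -0.42 0 0.73 0 0 0; -0.4 0 0.74 0 0 0; -0.38 0 0.76 0 0 0"}}

```text
time_s: 9.85
eef_pos: [0.636, 0.1877, 0.1452]
tool_rot: [0.085, 0.996, 0.001, 0.0]
force: [5.4, 3.9, 2.4]
gripper_width: 0.0293
```

Request:
{"method": "drive_tool", "body": {"rows": "-0.36 0 0.77 0 0 0; -0.34 0 0.77 0 0 0; -0.31 0 0.79 0 0 0; -0.28 0 0.79 0 0 0; -0.27 0 0.81 0 0 0"}}

```text
time_s: 10.35
eef_pos: [0.6513, 0.1853, 0.1058]
tool_rot: [0.084, 0.996, 0.001, 0.0]
force: [4.2, 3.9, 2.7]
gripper_width: 0.0294
```

Request:
{"method": "drive_tool", "body": {"rows": "-0.24 0 0.81 0 0 0; -0.21 0 0.82 0 0 0; -0.19 0 0.82 0 0 0; -0.16 0 0.83 0 0 0; -0.14 0 0.83 0 0 0"}}

```text
time_s: 10.85
eef_pos: [0.6604, 0.1838, 0.0646]
tool_rot: [0.084, 0.996, 0.001, 0.0]
force: [4.7, 4.6, 1.1]
gripper_width: 0.0291
```

Request:
{"method": "drive_tool", "body": {"rows": "-0.06 0 0.42 0 0 0; -0.06 0 0.42 0 0 0; -0.04 0 0.41 0 0 0; -0.04 0 0.42 0 0 0; -0.04 0 0.42 0 0 0"}}

```text
time_s: 11.35
eef_pos: [0.6627, 0.1834, 0.0438]
tool_rot: [0.084, 0.996, 0.001, 0.0]
force: [4.6, 5.6, 1.1]
gripper_width: 0.0291
```

Request:
{"method": "drive_tool", "body": {"rows": "-0.03 0 0.42 0 0 0; -0.02 0 0.42 0 0 0; -0.01 0 0.42 0 0 0; -0.01 0 0.35 0 0 0; 0 0 0 0 0 0"}}

```text
time_s: 11.85
eef_pos: [0.6634, 0.1834, 0.0274]
tool_rot: [0.084, 0.996, 0.001, 0.0]
force: [6.1, 5.3, -0.2]
gripper_width: 0.0294
```

```bash
python3 - <<'E'
from workcell import sensors,camera
import cv2,numpy as np
c=camera("scene");cv2.imwrite("pics/s7.png",cv2.resize(c["color"][90:190,260:400,::-1],None,fx=5.5,fy=5.5,interpolation=cv2.INTER_CUBIC))
s=sensors.get_state();print(s["eef_pos"],s["force"],s["moment"])
E
```

```text
[0.6633681  0.18335443 0.02754727] [ 5.63440821  5.13028778 -0.7036501 ] [ 1.05326373 -0.63234578  0.1184227 ]
```

View pics/s7.png

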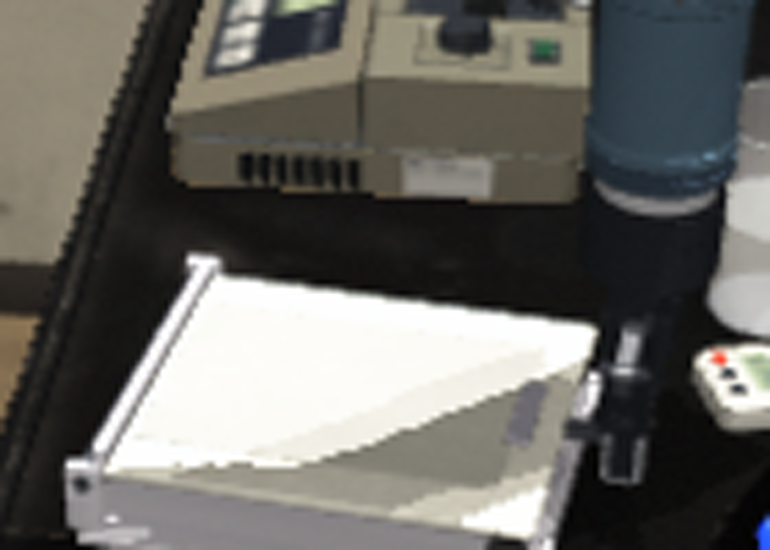

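Request:
{"method": "drive_tool", "body": {"rows": "0 0 0.12 0 0 0; 0 0 0.12 0 0 0; 0 0 0.12 0 0 0; 0 0 0 0 0 0"}}

```text
time_s: 12.3
eef_pos: [0.6634, 0.1834, 0.0248]
tool_rot: [0.084, 0.996, 0.001, 0.0]
force: [3.6, 3.5, 4.8]
gripper_width: 0.0292
```

Request:
{"method": "drive_tool", "body": {"rows": "0 0 0.1 0 0 0; 0 0 0.1 0 0 0; 0 0 0 0 0 0"}}

```text
time_s: 12.6
eef_pos: [0.6634, 0.1833, 0.0246]
tool_rot: [0.085, 0.996, 0.001, 0.0]
force: [-0.8, 2.0, 18.4]
gripper_width: 0.0293
```

Down force rises at z = 0.0247 while the tool stops moving, so the board is resting flat. I'll take the load off and release.

Request:
{"method": "drive_tool", "body": {"rows": "0 0 -0.2 0 0 0; 0 0 0 0 0 0"}}

```text
time_s: 12.8
eef_pos: [0.6634, 0.1833, 0.0248]
tool_rot: [0.084, 0.996, 0.001, 0.001]
force: [2.9, 3.6, 4.8]
gripper_width: 0.0291
```

Request:
{"method": "drive_tool", "body": {"rows": "0 0 0 0 0 0; 0 0 0 0 0 0; 0 0 0 0 0 0; 0 0 0 0 0 0; 0 0 0 0 0 0", "hand": 65}}

```text
time_s: 13.3
eef_pos: [0.6627, 0.1817, 0.0246]
tool_rot: [0.085, 0.996, -0.0, -0.0]
force: [0.0, -0.1, 0.4]
gripper_width: 0.0557
```

```bash
python3 - <<'E'
from workcell import sensors,camera
import cv2,numpy as np
c=camera("wrist");cv2.imwrite("pics/w8.png",c["color"][:,:,::-1])
s=sensors.get_state();print(s["eef_pos"],s["force"],s["gripper_width"])
E
```

```text
[0.66272743 0.18186798 0.02474017] [-0.33761351 -0.25191441 -0.34636703] 0.0552970708472214
```

View pics/w8.png

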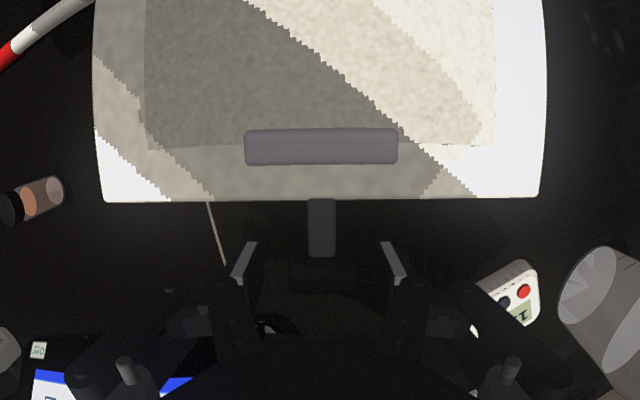

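The fingers at about x = 245 and 393 are clear of the grip's ends (290–352). Going straight up.

Request:
{"method": "drive_tool", "body": {"rows": "0 0 -1 0 0 0; 0 0 -1.5 0 0 0; 0 0 -2 0 0 0; 0 0 -2.5 0 0 0; 0 0 -3 0 0 0"}}

```text
time_s: 13.85
eef_pos: [0.6629, 0.1822, 0.1273]
tool_rot: [0.085, 0.996, 0.0, 0.0]
force: [-0.1, -0.1, 0.4]
gripper_width: 0.0553
```

Request:
{"method": "drive_tool", "body": {"rows": "0 0 -3 0 0 0; 0 0 -3 0 0 0; 0 0 -3 0 0 0; 0 0 -3 0 0 0; 0 0 0 0 0 0"}}

```text
time_s: 14.35
eef_pos: [0.6652, 0.1839, 0.2524]
tool_rot: [0.085, 0.996, 0.002, 0.004]
force: [0.1, -0.1, -0.1]
gripper_width: 0.0555
```

```bash
python3 - <<'E'
from h import *
from workcell import sensors,camera
import cv2,numpy as np
c=camera("scene");cv2.imwrite("pics/s9.png",c["color"][:,:,::-1])
c=camera("wrist");cv2.imwrite("pics/w9.png",c["color"][:,:,::-1])
s=sensors.get_state();print(s["eef_pos"],s["force"],s["gripper_width"])
E
```

```text
[0.66331376 0.18247237 0.24734017] [ 0.19075902  0.16002618 -1.34975812] 0.055666452279147724
```

View pics/s9.png

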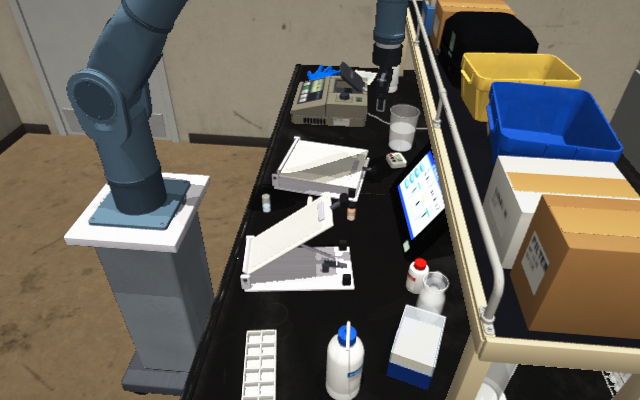

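View pics/w9.png

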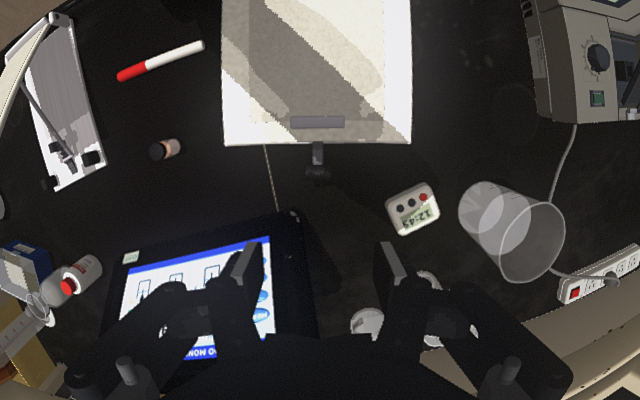

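```bash
python3 - <<'E'
import cv2,numpy as np
a=cv2.imread("pics/scene0.png").astype(int);b=cv2.imread("pics/s9.png").astype(int)
print("narrow diff",np.abs(a-b)[198:292,240:358].mean())
from workcell import arm,sensors
print(sensors.get_state()["time_s"]);print(arm.sign_off())
E
```

```text
narrow diff 1.1065332371679288
14.45
the job is handed in; nothing more can be done
None
```

The wide stand is folded flat on its base and the narrow one is still propped as it was. I handed the job in at 14.45 s of the 42 s allowed.

**What I did:** I took the wide board by its grip at a tilt of about 0.66 rad and lifted it to about 1.13 rad. The picture there showed the prop clear of its rack. I then lowered it along the arc with the grip held the whole way, let go and backed straight up.

**Last checks:**
- **Board flat:** the tool stopped at z = 0.0247 m while the down force rose to about 18 N, which puts the grip at about 44 mm against the stated 42 mm. The final pictures show the board lying on its base.
- **Narrow stand:** its part of the scene picture is almost unchanged from the start, with a mean difference of 1.1 grey levels.
- **Robot:** the tool is about 0.2 m above the stand, and the wrist force is near zero.

**Small disagreements:** side forces of 4–6 N built up during the lowering and fell to zero on release. My two yaw estimates for the stand differed, at -0.157 rad from the hinge and -0.180 rad from the plate edge. I used -0.17 rad, which matched the wrist view.

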